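Point out the failed capacitor

ROBOT

A 7-joint arm with a two-finger parallel gripper is mounted at the origin on the work surface. World frame = base frame: x ahead of the robot, y to its left, z up, the work surface at z = 0. Lengths are in m, angles in rad, forces in N, time in s.
With the tool pointing down it reaches from about 0.4 to 0.875 m from the base axis. Payload 19.3 kg.
Tool frame: the origin (TCP) lies between the finger pads, 19 mm behind the fingertips; this is the grasp point; z points along the fingers, y is the line along which they close (so a half turn about z gives the same grasp; the last joint's range is limited). The gripper opens to 85 mm and grips with 20 to 120 N. Pads are 22 mm wide; open, the fingers measure 114 mm over their backs; the gripper's body (76 mm by 85 mm) begins 54 mm behind the grasp point. The pads swing forward as they close: fully open they stand 13 mm farther back than shut.
Start: joints at [-1.268, 0.521, -0.036, 1.599, 0.021, 1.021, -0.113], TCP at [0.228, 0.582, 0.25] pointing down, gripper open.
Joint ranges: [-2.91, 2.91], [-0.3, 2.13], [-1.5, 1.42], [0.17, 2.43], [-1.26, 4.41], [0.16, 1.93], [-2.52, 2.52]. Speed limits (rad/s): [1.89, 1.89, 2.39, 2.39, 3.01, 3.01, 3.01].

INTERFACE

Orientations are given as [roll, pitch, yaw] about the fixed x, y, z axes, in that order (R = Rz(yaw) Ry(pitch) Rx(roll)).
In Python, from workcell import bot, grab_frame, regions_of gives the robot as it stands. The module is installed in compiled form; this text tells all that it offers.
- The arm moves only by the tool play_rows, never from a script. Its argument "plan" is a list of rows, each a list of 3 entries, a list of its own where there are three numbers: the shift along the tool's x, y, z in units of 2.5 cm (1.0 is 2.5 cm), then the turn, a rotation vector about the tool's x, y, z in units of 0.15 rad (1.0 is 0.15 rad), then the closure, from -1 (fully open) to 1 (shut). In form: [[[tx, ty, tz], [rx, ry, rz], jaw], ...]. A call has 1 to 20 rows; each row shifts and turns the commanded pose from where the row before left it, along the tool's axes as they then stand; what a row does not reach is not made up. A row lasts 1/8 s, in which the tool goes at most 62.5 mm and 10.7 degrees, less where a joint would pass 70% of its speed; a pose out of reach is approached as far as the arm can. A call with a number of a shift or a turn outside -1 to 1 is refused whole. A call with a gripper value outside its range is refused whole. The fingers move at their own pace and stop on an object; "newtons" is the grip in N (left out, the last holds). Time passes only in rows, so rows that do not move let the fingers close. It gives the time, the measured TCP pose, the force, the opening and the grip force at its end, in the units of the state.
- bot.observe(): the state, without advancing time (a new reading comes with each control period).
- grab_frame(name): name is "side" or "top" or "wrist"; returns a dict with "pixels" (400x640x3 uint8, red, green, blue), "depth" (400x640 float32, m along the optical axis (not along the pixel's ray), 0 where there is no reading), "camera_matrix" (3x3 intrinsics, pixels), "R" (3x3) and "t" (3): a world point X has camera coordinates R X + t. Camera axes: x right, y down, z forward; pixel columns grow to the right and rows downward; lengths in m; the calibration is good to about 2 mm. A picture is of the moment at which its call begins.
- bot.job_done(): hands the job in; it is judged then, once.
Trained networks look in the newest picture that a camera, given by its name, has taken for a name from the list of things; names that differ only in an ending like _2 or _b are one class to them, and where a whole thing is asked for, a point or a joint stands for the part that bears it (a point fixed in the world has none). Each returns a list of dicts, best first, with "p" (0 to 1); they miss things now and then, are a little off and sometimes report something else, mostly with a low value. They report only what shows in the picture. A call takes as long as a camera call.
- regions_of(thing, camera): "mask" (400x640 bool, what is visible of it) and "box" ([left, top, right, bottom] in pixels, round what is visible of it).
The state is a dict: "clock": time; "qpos": joint angles; "qd": joint speeds; "joint_efforts": joint torques, N m; "position": TCP position; "tool_rot": TCP orientation; "force": force on the tool from outside, world axes, zero at the start; "moment": the same for the moment, N m; "grip_width": finger opening in m; "finger_force": force on a finger pad.
Only numpy, scipy, OpenCV 4.12 (cv2) and the standard library are available. Lean on these libraries where they do the work, as an engineer would, in place of code of your own. Each camera call takes 0.05 s, during which the arm holds its last target. There are 200 camera calls.

TASK

Gently push the magnifier's lens head aside with the fingers until it no longer hangs over the circuit board. Then point out the failed part to the trainee: hold the fingertips just above the middle of the biggest round can capacitor, pointing down at it, for at least two seconds, and finish while still pointing. Nothing is to be picked up: do not touch the board or its holder, and leave the other things on the bench alone.

Things in the scene. Friction and masses are not known exactly. Their poses are not given: they have to be found in the camera images.
- lens_center (a point): Centre of the bench magnifier's lens head: a white round head, 125 mm across and 20 mm tall, with a clear glass lens 92 mm across (solid, nothing passes through), level; this point is at mid-height of the head, 135 mm above the bench (head from 125 to 145 mm). It hangs on an aluminium arm 16 mm wide, at the same height, and starts over the circuit board.
- lens_hinge (a point): Point on the vertical swivel axis of the magnifier's arm, at the height of the lens centre and 220 mm from it. It is on top of a 16 mm steel post that stands on the far side of the board (as seen from the robot) on a fixed round white foot 110 mm across, 18 mm tall; a small black knob tops it at 153 mm.
- lens (a joint): Swivel angle of the magnifier's arm about its vertical post (rad, counter-clockwise seen from above, stops at -1.5 and 1.5; it starts within 0.2 of 0). It swings either way, turns stiffly (about 0.25 N m of friction, so just over 1 N at the lens head) and stays where it is left.
- board: A green mains power-supply circuit board, 150 mm (its x) by 100 mm (its y) between the jaws, clamped in a low black and aluminium board holder about 210 mm by 104 mm; one loose piece of 0.85 kg. Origin under the middle of the board, on the bench. The board's upper face is 26 mm above the bench; every part on it ends under 60 mm above the bench but the biggest capacitor. It may lie at any yaw.
- board_center (a point): Middle of the circuit board on its upper face, 26 mm above the bench, axes as board; the board reaches 75 mm each way along x and 50 mm each way along y.
- capacitor_top (a point): Middle of the slightly swollen aluminium top of the biggest can capacitor on the board: an upright black can 30 mm in diameter and 41 mm tall, its top 67 mm above the bench, the tallest part on the board. The three other black cans, in a row by one end of the board, are only 13 mm across and 23 mm tall.
- solder_reel: Loose reel of solder standing on end, 58 mm across, 44 mm tall; origin at the centre of its underside. Not to be moved.
- flux_bottle: Loose small amber bottle with a white cap, 38 mm across, 68 mm tall; origin at the centre of its underside. Not to be moved.
- tape_roll: Loose roll of brown tape lying flat, 92 mm across, 24 mm tall; origin at the centre of its underside. Not to be moved.
- screwdriver: Loose screwdriver lying on the bench, 160 mm long along its x, about 30 mm thick at the handle. Not to be moved.

How it is judged:
On the way, in this order (a step that is already met when the one before it is completed fails the run):
1. the lens head has been pushed clear of the circuit board and is at rest, before the pointing begins ((x of lens_center in the frame of board_center above 0.119 m or x of lens_center in the frame of board_center below -0.119 m or y of lens_center in the frame of board_center above 0.094 m or y of lens_center in the frame of board_center below -0.094 m) and velocity of joint lens between -0.05 and 0.05 rad/s and not (horizontal distance between the grasp point and capacitor_top below 0.015 m and z of the grasp point in the frame of capacitor_top between 0.005 and 0.05 m and angle between the grasp point's own z axis and vertical above 2.3 rad)), for 0.2 s.
2. the fingertips dwell just above the biggest capacitor for two seconds (horizontal distance between the grasp point and capacitor_top below 0.015 m and z of the grasp point in the frame of capacitor_top between 0.005 and 0.05 m and angle between the grasp point's own z axis and vertical above 2.3 rad), for 2 s.
At the end, for the whole second after the job is handed in: Lens head at rest, off the 150 x 100 mm board (rim overlap at most about 18 mm); TCP within 15 mm sideways of the middle of the biggest capacitor's top and 5 to 50 mm above it (tips under 31 mm), tool within 48 degrees of straight down; board level, moved under 4 mm (all of step 2 and (x of lens_center in the frame of board_center above 0.119 m or x of lens_center in the frame of board_center below -0.119 m or y of lens_center in the frame of board_center above 0.094 m or y of lens_center in the frame of board_center below -0.094 m) and velocity of joint lens between -0.05 and 0.05 rad/s and distance of board from where it was at the start of the episode below 0.004 m and angle between board's own z axis and vertical below 0.05 rad); the robot touches nothing.
It fails at once if the robot touches the circuit board, its parts or its holder (contact force between any of the fingers, the arm and board above 0.3 N).
It fails at once if the board is moved or lifted (distance of board from where it was at the start of the episode above 0.004 m).
It fails at once if the magnifier is gripped or pushed harder than 20 N (contact force between any of the fingers, the arm and lens above 20 N).
It fails at once if another thing on the bench is moved or lifted (distance of any of solder_reel, flux_bottle, tape_roll, screwdriver from where it was at the start of the episode above 0.01 m).
It also fails if it takes over 43 s, if anything falls off the work surface, if the arm or the gripper's body presses on something with over 40 N, if the wrist force passes 120 N, or if a joint passes its speed limit or range.

## Working session

There is one attempt and no reset: what is moved stays moved. The work goes in short steps, Python scripts to look and compute and a tool call to move; the robot and the scene stay as the last step left them, time stands still between calls to the robot, and variables do not carry over. Pictures are saved under pics/ and viewed, at most 10 in all, crops included, and the job is handed in when it is done.

Besides the shell and the picture viewer there is one more tool, called after ">>>" by a JSON object that holds its "op" and its "data", one argument or row to a line. play_rows: Moves the arm, as the interface text tells. Its arguments: {"type":"object","properties":{"plan":{"type":"array"},"newtons":{"type":"number"}},"required":["plan"]}

```bash
mkdir -p pics; cat > h.py <<'E'
import numpy as np, cv2
from workcell import bot, grab_frame, regions_of
def cloud(f):
    d=f["depth"];K=f["camera_matrix"];v,u=np.mgrid[:400,:640]
    P=np.stack([(u-K[0,2])/K[0,0]*d,(v-K[1,2])/K[1,1]*d,d],-1)
    return (P-f["t"])@f["R"]
def save(f,n): cv2.imwrite(f"pics/{n}.png",f["pixels"][...,::-1])
E
python3 - <<'E'
from h import *
np.set_printoptions(precision=3,suppress=True)
s=bot.observe();print(s["clock"],s["position"],s["tool_rot"])
for c in ["top","side"]:
    f=grab_frame(c);save(f,c+"0");P=cloud(f);print(c,-f["R"].T@f["t"])
    for n in ["lens_center","board","capacitor_top","solder_reel","flux_bottle","tape_roll","screwdriver"]:
        for r in regions_of(n,c)[:2]:
            m=r["mask"]&(f["depth"]>0);q=P[m]
            if len(q): print(n,round(r["p"],2),r["box"],m.sum(),np.median(q,0),q.min(0),q.max(0))
E
```

```text
0.0 [0.228 0.582 0.249] [-3.14   0.     2.769]
top [0.448 0.008 0.856]
lens_center 0.84 [370.2, 122.8, 452.5, 261.8] 4030 [ 0.596 -0.161  0.139] [ 0.523 -0.274 -0.003] [ 0.781 -0.043  0.154]
board 0.57 [354.5, 193.9, 441.8, 291.9] 2802 [ 0.545 -0.126  0.029] [ 0.463 -0.247 -0.005] [ 0.671 -0.043  0.132]
capacitor_top 0.85 [351.3, 196.5, 443.0, 291.1] 2626 [ 0.545 -0.126  0.029] [ 0.465 -0.246 -0.002] [ 0.664 -0.046  0.069]
solder_reel 0.92 [460.3, 217.2, 496.3, 242.5] 775 [ 0.617 -0.322  0.043] [ 0.591 -0.378 -0.003] [ 0.658 -0.297  0.048]
flux_bottle 0.61 [369.0, 123.2, 455.0, 260.4] 4257 [ 0.597 -0.159  0.139] [ 0.523 -0.28  -0.003] [ 0.839 -0.042  0.154]
flux_bottle 0.56 [449.4, 162.5, 470.0, 180.2] 304 [ 0.743 -0.269  0.043] [ 0.731 -0.294 -0.001] [ 0.784 -0.257  0.07 ]
tape_roll 0.93 [279.5, 250.4, 322.5, 292.1] 482 [0.472 0.06  0.023] [ 0.428  0.01  -0.003] [0.52  0.1   0.027]
tape_roll 0.21 [351.3, 199.8, 443.7, 291.6] 2803 [ 0.546 -0.126  0.029] [ 0.463 -0.255 -0.005] [ 0.675 -0.043  0.139]
screwdriver 0.59 [257.5, 187.4, 277.2, 254.5] 483 [0.539 0.143 0.022] [ 0.493  0.118 -
[... 400 characters left out ...]
top 0.6 [310.4, 249.4, 377.0, 344.2] 3972 [ 0.529 -0.185  0.03 ] [ 0.462 -0.251 -0.002] [ 0.618 -0.053  0.068]
solder_reel 0.79 [420.6, 321.9, 464.2, 368.5] 1534 [ 0.611 -0.335  0.043] [ 0.59  -0.358 -0.002] [ 0.673 -0.281  0.047]
flux_bottle 0.74 [459.9, 270.4, 487.0, 307.1] 667 [ 0.74  -0.283  0.039] [ 0.729 -0.296 -0.001] [ 0.825 -0.234  0.069]
flux_bottle 0.31 [309.3, 248.7, 375.6, 346.8] 4001 [ 0.53  -0.185  0.03 ] [ 0.462 -0.251 -0.002] [ 0.618 -0.046  0.068]
tape_roll 0.72 [308.4, 248.3, 378.2, 346.7] 4105 [ 0.53  -0.185  0.03 ] [ 0.462 -0.251 -0.002] [ 0.619 -0.027  0.127]
screwdriver 0.65 [247.3, 192.0, 292.5, 229.1] 353 [0.531 0.134 0.021] [ 0.492  0.116 -0.   ] [0.634 0.182 0.028]
```

```bash
python3 - <<'E'
import cv2
for c,(x,y,w,h) in {"top":(240,80,280,240),"side":(220,140,280,220)}.items():
    i=cv2.imread(f"pics/{c}0.png")[y:y+h,x:x+w]
    cv2.imwrite(f"pics/{c}0z.png",cv2.resize(i,None,fx=2.5,fy=2.5,interpolation=cv2.INTER_CUBIC))
E
python3 - <<'E'
from h import *
from scipy import ndimage
np.set_printoptions(precision=4,suppress=True)
for c in ["top","side"]:
    f=grab_frame(c);P=cloud(f);z=P[...,2];x,y=P[...,0],P[...,1]
    reg=(x>.4)&(x<.85)&(y<.0)&(y>-.4)
    def rep(n,m):
        l,k=ndimage.label(m)
        for i in range(1,k+1):
            q=P[l==i]
            if len(q)>15:
                v,u=np.nonzero(l==i)
                print(c,n,len(q),"mean",q.mean(0),"min",q.min(0),"max",q.max(0),"px",u.mean().round(),v.mean().round(),
                 "circ",cv2.minEnclosingCircle(q[:,:2].astype(np.float32)))
    rep("head",reg&(z>.12)&(z<.16))
    rep("can",reg&(z>.061)&(z<.08))
    b=reg&(z>.02)&(z<.034)&(x<.7)&(y>-.26)
    q=P[b];print(c,"board",len(q),cv2.minAreaRect(q[:,:2].astype(np.float32)))
    rep("foot",reg&(z>.012)&(z<.022)&(x>.7))
E
```

```text
top head 4102 mean [ 0.6086 -0.1566  0.1395] min [ 0.5232 -0.2354  0.12  ] max [ 0.785  -0.0424  0.1554] px 416.0 214.0 circ ((0.6571037769317627, -0.12815073132514954), 0.14755752682685852)
top can 23 mean [ 0.7654 -0.0549  0.0714] min [ 0.7629 -0.064   0.0613] max [ 0.771  -0.0483  0.0795] px 370.0 144.0 circ ((0.7703783512115479, -0.056121088564395905), 0.007960604503750801)
top can 63 mean [ 0.749  -0.2744  0.0669] min [ 0.7404 -0.2831  0.0614] max [ 0.7595 -0.2662  0.071 ] px 467.0 166.0 circ ((0.7494366765022278, -0.27471303939819336), 0.010273016057908535)
top can 124 mean [ 0.5534 -0.1241  0.0643] min [ 0.5409 -0.1384  0.0611] max [ 0.5689 -0.1108  0.0685] px 390.0 243.0 circ ((0.5546529293060303, -0.12493284791707993), 0.014516938477754593)
top board 1979 ((0.557304322719574, -0.15441852807998657), (0.20984484255313873, 0.10488836467266083), 46.58064270019531)
top foot 1031 mean [ 0.7615 -0.0476  0.0168] min [ 0.7179 -0.1005  0.0121] max [ 0.824  -0.0023  0.0219] px 364.0 154.0 circ ((0.7705804109573364, -0.055780984461307526), 0.05420169606804848)
top foot 19 mean [ 0.7982 
[... 911 characters left out ...]
0885257721)
side can 93 mean [ 0.7471 -0.2776  0.0666] min [ 0.7394 -0.2864  0.0613] max [ 0.7577 -0.267   0.0706] px 476.0 273.0 circ ((0.7482752203941345, -0.2768878638744354), 0.00997714139521122)
side board 2138 ((0.5558525919914246, -0.1559932678937912), (0.20994876325130463, 0.10387805849313736), 46.314247131347656)
side foot 563 mean [ 0.7828 -0.0735  0.0171] min [ 0.7499 -0.1111  0.012 ] max [ 0.8241 -0.014   0.0219] px 407.0 225.0 circ ((0.776735246181488, -0.06242434307932854), 0.05039649456739426)
side foot 87 mean [ 0.737  -0.2832  0.0169] min [ 0.7299 -0.2954  0.0121] max [ 0.7557 -0.262   0.0218] px 468.0 296.0 circ ((0.74641352891922, -0.2780311107635498), 0.01862499862909317)
```

View pics/top0z.png

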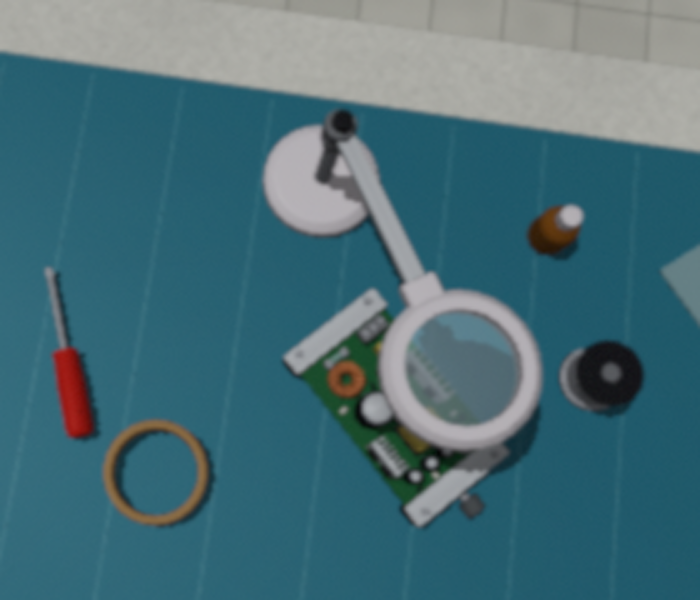

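View pics/side0z.png

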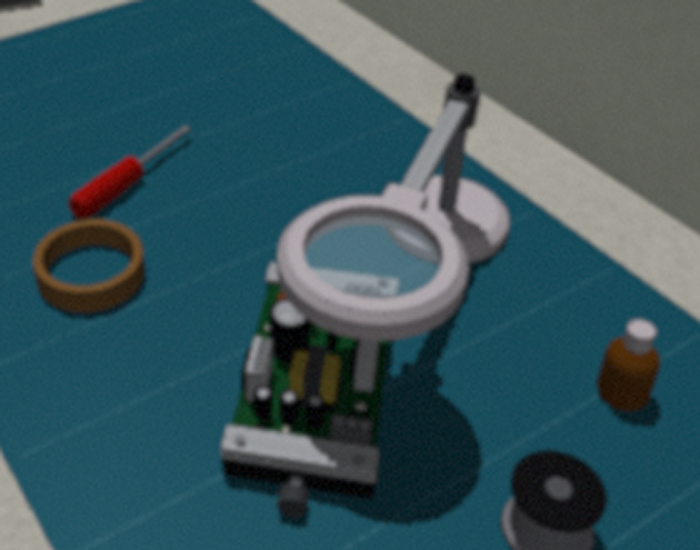

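The top view shows the lens head around pixel (424,228), hiding the far right part of the board. The can's top is at about (390,243), the solder reel and flux bottle are to the right, and the tape and screwdriver are to the left. The side view agrees.

- **Lens:** the centre is at (0.585, -0.174) and the hinge at (0.770, -0.056). They are 219 mm apart, against 220 mm given.
- **Board:** centre (0.556, -0.155), yaw 46°, 210 x 104 mm as given.
- **Capacitor top:** (0.554, -0.126), 29–30 mm across.

I'll push the head counter-clockwise by about 0.5 rad, starting from its +y side.

>>> {"op": "play_rows", "data": {
  "plan": [
    [[0, 0, 0], [0, 0, 0.84], 1],
    [[0, 0, 0], [0, 0, 0.84], 1],
    [[0, 0, 0], [0, 0, 0.84], 1],
    [[-0.98, -0.457, 0], [0, 0, 0], 1],
    [[-0.98, -0.457, 0], [0, 0, 0], 1],
    [[-0.98, -0.457, 0], [0, 0, 0], 1],
    [[-0.98, -0.457, 0], [0, 0, 0], 1],
    [[-0.98, -0.457, 0], [0, 0, 0], 1],
    [[-0.98, -0.457, 0], [0, 0, 0], 1],
    [[-0.98, -0.457, 0], [0, 0, 0], 1],
    [[-0.98, -0.457, 0], [0, 0, 0], 1],
    [[-0.98, -0.457, 0], [0, 0, 0], 1],
    [[-0.98, -0.457, 0], [0, 0, 0], 1],
    [[-0.98, -0.457, 0], [0, 0, 0], 1],
    [[-0.98, -0.457, 0], [0, 0, 0], 1],
    [[-0.98, -0.457, 0], [0, 0, 0], 1],
    [[-0.98, -0.457, 0], [0, 0, 0], 1],
    [[-0.98, -0.457, 0], [0, 0, 0], 1],
    [[-0.98, -0.457, 0], [0, 0, 0], 1],
    [[-0.98, -0.457, 0], [0, 0, 0], 1]
  ]
}}

```text
clock: 3.4
position: [0.4, 0.1551, 0.2502]
tool_rot: [3.141, 0.0, 2.391]
force: [0.7, -0.2, -0.1]
grip_width: 0.0001
finger_force: 0.0
```

>>> {"op": "play_rows", "data": {
  "plan": [
    [[-0.98, -0.457, 0], [0, 0, 0], 1],
    [[-0.98, -0.457, 0], [0, 0, 0], 1],
    [[-0.98, -0.457, 0], [0, 0, 0], 1],
    [[-0.98, -0.457, 0], [0, 0, 0], 1],
    [[-0.98, -0.457, 0], [0, 0, 0], 1],
    [[-0.98, -0.457, 0], [0, 0, 0], 1],
    [[-0.98, -0.457, 0], [0, 0, 0], 1],
    [[-0.98, -0.457, 0], [0, 0, 0], 1],
    [[-0.98, -0.457, 0], [0, 0, 0], 1],
    [[0, 0, 0], [0, 0, 0], 1],
    [[0, 0, 0], [0, 0, 0], 1]
  ]
}}

```text
clock: 4.78
position: [0.4905, -0.0693, 0.2499]
tool_rot: [-3.142, -0.0, 2.391]
force: [0.4, 0.2, -0.1]
grip_width: 0.0001
finger_force: 0.0
```

>>> {"op": "play_rows", "data": {
  "plan": [
    [[-0.98, -0.457, 0], [0, 0, 0], 1],
    [[0, 0, 0.77], [0, 0, 0], 1],
    [[0, 0, 0.77], [0, 0, 0], 1],
    [[0, 0, 0.77], [0, 0, 0], 1],
    [[0, 0, 0.77], [0, 0, 0], 1],
    [[0, 0, 0.77], [0, 0, 0], 1],
    [[0, 0, 0.75], [0, 0, 0], 1],
    [[0, 0, 0], [0, 0, 0], 1],
    [[0, 0, 0], [0, 0, 0], 1]
  ]
}}

```text
clock: 5.9
position: [0.5011, -0.0944, 0.1357]
tool_rot: [3.141, 0.0, 2.391]
force: [-0.6, 0.4, -0.3]
grip_width: 0.0001
finger_force: 0.0
```

```bash
python3 - <<'E'
from h import *
s=bot.observe();print(s["clock"],s["position"],s["force"])
f=grab_frame("side");cv2.imwrite("pics/s1.png",cv2.resize(f["pixels"][120:360,200:500,::-1],None,fx=2.5,fy=2.5))
E
```

```text
5.9 [ 0.50107421 -0.09441526  0.13566701] [-0.61144257  0.35423655 -0.32951805]
```

View pics/s1.png

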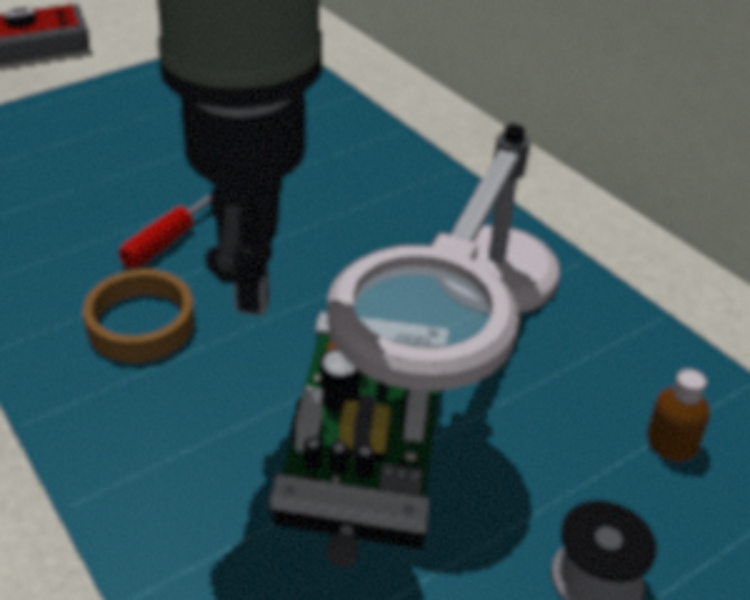

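The fingers (crop pixel 250,300) are beside the head at its height, with free space before them. I'll start the slow push.

>>> {"op": "play_rows", "data": {
  "plan": [
    [[-0.4, 0, 0], [0, 0, 0], 1],
    [[-0.4, 0, 0], [0, 0, 0], 1],
    [[-0.2, 0, 0], [0, 0, 0], 1],
    [[-0.2, 0, 0], [0, 0, 0], 1],
    [[-0.2, 0, 0], [0, 0, 0], 1],
    [[-0.2, 0, 0], [0, 0, 0], 1],
    [[-0.2, 0, 0], [0, 0, 0], 1],
    [[-0.2, 0, 0], [0, 0, 0], 1],
    [[-0.2, 0, 0], [0, 0, 0], 1],
    [[-0.2, 0, 0], [0, 0, 0], 1],
    [[-0.2, 0, 0], [0, 0, 0], 1],
    [[-0.2, 0, 0], [0, 0, 0], 1]
  ]
}}

```text
clock: 7.45
position: [0.5523, -0.1428, 0.135]
tool_rot: [-3.142, 0.0, 2.391]
force: [-2.8, 0.3, 0.6]
grip_width: -0.0001
finger_force: 0.8
```

>>> {"op": "play_rows", "data": {
  "plan": [
    [[-0.2, 0, 0], [0, 0, 0], 1],
    [[-0.2, 0, 0], [0, 0, 0], 1],
    [[-0.2, 0, 0], [0, 0, 0], 1],
    [[-0.2, 0, 0], [0, 0, 0], 1],
    [[-0.2, 0, 0], [0, 0, 0], 1],
    [[-0.2, 0, 0], [0, 0, 0], 1],
    [[-0.2, 0, 0], [0, 0, 0], 1],
    [[-0.2, 0, 0], [0, 0, 0], 1],
    [[-0.2, 0, 0], [0, 0, 0], 1],
    [[-0.2, 0, 0], [0, 0, 0], 1]
  ]
}}

```text
clock: 8.7
position: [0.5888, -0.1769, 0.135]
tool_rot: [3.142, 0.0, 2.391]
force: [-1.4, -0.6, 0.4]
grip_width: -0.0002
finger_force: 0.7
```

>>> {"op": "play_rows", "data": {
  "plan": [
    [[-0.2, 0, 0], [0, 0, 0], 1],
    [[-0.2, 0, 0], [0, 0, 0], 1],
    [[-0.2, 0, 0], [0, 0, 0], 1],
    [[-0.2, 0, 0], [0, 0, 0], 1],
    [[-0.2, 0, 0], [0, 0, 0], 1],
    [[-0.2, 0, 0], [0, 0, 0], 1],
    [[-0.1, 0, 0], [0, 0, 0], 1],
    [[0, 0, 0], [0, 0, 0], 1],
    [[0, 0, 0], [0, 0, 0], 1],
    [[0.4, 0, 0], [0, 0, 0], 1],
    [[0.6, 0, 0], [0, 0, 0], 1],
    [[0.6, 0, 0], [0, 0, 0], 1],
    [[0.6, 0, 0], [0, 0, 0], 1],
    [[0, 0, 0], [0, 0, 0], 1],
    [[0, 0, 0], [0, 0, 0], 1]
  ]
}}

```text
clock: 10.58
position: [0.5724, -0.1614, 0.1352]
tool_rot: [3.141, 0.001, 2.391]
force: [0.7, -0.5, -0.2]
grip_width: -0.0002
finger_force: 0.0
```

```bash
python3 - <<'E'
from h import *
np.set_printoptions(precision=4,suppress=True)
s=bot.observe();print(s["clock"],s["position"],s["force"])
for c in ["side","top"]:
    f=grab_frame(c);P=cloud(f)
    for r in regions_of("lens_center",c)[:1]:
        q=P[r["mask"]&(abs(P[...,2]-.14)<.02)]; print(c,r["box"],r["p"],q.min(0),q.max(0))
    q=P[(P[...,1]<-.05)&(P[...,0]<.7)&(abs(P[...,2]-.065)<.004)&(P[...,0]<.59)&(P[...,1]>-.2)]; print(len(q),cv2.minEnclosingCircle(q[:,:2].astype(np.float32)) if len(q)>3 else 0)
    q=P[(P[...,0]<.7)&(P[...,1]>-.26)&(P[...,1]<-.02)&(P[...,2]>.02)&(P[...,2]<.034)]
    print(cv2.minAreaRect(q[:,:2].astype(np.float32)))
    if c=="side":cv2.imwrite("pics/s2.png",cv2.resize(f["pixels"][120:360,200:500,::-1],None,fx=2.5,fy=2.5))
E
```

```text
10.575 [ 0.5724 -0.1614  0.1352] [ 0.6598 -0.548  -0.2118]
side [396.4, 167.2, 479.3, 286.4] 0.74 [ 0.6021 -0.3127  0.1232] [ 0.7818 -0.0443  0.1543]
311 ((0.30067357420921326, -0.10480893403291702), 0.2682478725910187)
((0.3594892621040344, -0.0755780041217804), (0.213774174451828, 0.6009878516197205), 70.40892028808594)
top [370.7, 124.0, 432.4, 174.2] 0.65 [ 0.6998 -0.1776  0.1266] [ 0.7809 -0.0427  0.1549]
140 ((0.5547888875007629, -0.12520933151245117), 0.014623523689806461)
((0.5650137066841125, -0.14626403152942657), (0.1879347860813141, 0.10397462546825409), 46.294708251953125)
```

View pics/s2.png

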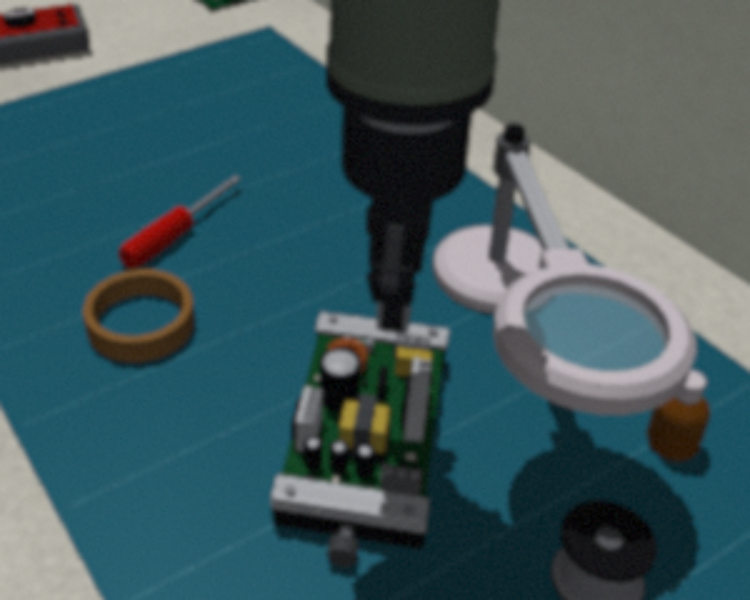

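The head is well clear of the board (crop pixel 595,335), with its centre at about (0.664, -0.250), which is board y ≈ -0.143. The capacitor top is unchanged at (0.554, -0.126). Next I'll move over it and descend.

>>> {"op": "play_rows", "data": {
  "plan": [
    [[0.5, 0.18, 0], [0, 0, 0], 1],
    [[0.5, 0.18, 0], [0, 0, 0], 1],
    [[0.5, 0.17, 0], [0, 0, 0], 1],
    [[0, 0, 0], [0, 0, 0], 1],
    [[0, 0, 0.3], [0, 0, 0], 1],
    [[0, 0, 0.3], [0, 0, 0], 1],
    [[0, 0, 0.3], [0, 0, 0], 1],
    [[0, 0, 0.3], [0, 0, 0], 1],
    [[0, 0, 0.1], [0, 0, 0], 1],
    [[0, 0, 0], [0, 0, 0], 1],
    [[0, 0, 0], [0, 0, 0], 1]
  ]
}}

```text
clock: 12.15
position: [0.5539, -0.1261, 0.1027]
tool_rot: [3.141, 0.0, 2.391]
force: [0.2, -0.3, -0.2]
grip_width: -0.0
finger_force: 0.0
```

```bash
python3 - <<'E'
from h import *
s=bot.observe();print(s["clock"],s["position"],s["force"])
f=grab_frame("side");cv2.imwrite("pics/s3.png",cv2.resize(f["pixels"][180:340,260:420,::-1],None,fx=3.5,fy=3.5))
E
```

```text
12.15 [ 0.55387833 -0.12608159  0.10274626] [ 0.24842844 -0.30758168 -0.17517381]
```

View pics/s3.png

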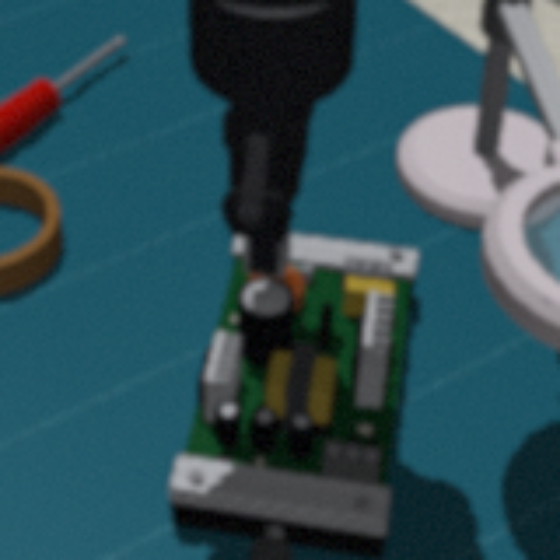

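The fingertips (crop pixel 265,270) hover just above the capacitor top (265,297) without contact. I'll hold there for more than 2 s.

>>> {"op": "play_rows", "data": {
  "plan": [
    [[0, 0, 0], [0, 0, 0], 1],
    [[0, 0, 0], [0, 0, 0], 1],
    [[0, 0, 0], [0, 0, 0], 1],
    [[0, 0, 0], [0, 0, 0], 1],
    [[0, 0, 0], [0, 0, 0], 1],
    [[0, 0, 0], [0, 0, 0], 1],
    [[0, 0, 0], [0, 0, 0], 1],
    [[0, 0, 0], [0, 0, 0], 1],
    [[0, 0, 0], [0, 0, 0], 1],
    [[0, 0, 0], [0, 0, 0], 1],
    [[0, 0, 0], [0, 0, 0], 1],
    [[0, 0, 0], [0, 0, 0], 1],
    [[0, 0, 0], [0, 0, 0], 1],
    [[0, 0, 0], [0, 0, 0], 1],
    [[0, 0, 0], [0, 0, 0], 1],
    [[0, 0, 0], [0, 0, 0], 1],
    [[0, 0, 0], [0, 0, 0], 1],
    [[0, 0, 0], [0, 0, 0], 1],
    [[0, 0, 0], [0, 0, 0], 1],
    [[0, 0, 0], [0, 0, 0], 1]
  ]
}}

```text
clock: 14.7
position: [0.5537, -0.1261, 0.1025]
tool_rot: [-3.142, 0.0, 2.391]
force: [0.2, -0.2, 0.3]
grip_width: -0.0001
finger_force: 0.0
```

```bash
python3 -c "
from h import *
s=bot.observe();print(s['clock'],s['position'],s['force'])
print(bot.job_done())"
```

```text
14.7 [ 0.55372907 -0.12605026  0.1025072 ] [ 0.2285876  -0.19718781  0.30331237]
the job is handed in; nothing more can be done
None
```

I pushed the lens head clear of the board, held the fingertips about 16 mm above the biggest capacitor for over two seconds, and handed the job in at 14.7 s while still pointing; no verdict came back.

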